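# Let a striker out of the lever dispenser

## Robot

A 6-joint arm with a two-finger parallel gripper is mounted at the origin on the work surface. World frame = base frame: x ahead of the robot, y to its left, z up, the work surface at z = 0. Lengths are in m, angles in degrees, forces in N, time in s.
With the tool pointing down it reaches from about 0.325 to 0.925 m from the base axis. Payload 3.1 kg.
Tool frame: the origin (TCP) lies at the very end of the fingers, on their centre line; the grasp point (between the pads) lies 19 mm behind it; z points along the fingers, y is the line along which they close (so a half turn about z gives the same grasp; the last joint's range is limited). The gripper opens to 85 mm and grips with 20 to 120 N. Pads are 22 mm wide; open, the fingers measure 114 mm over their backs; the gripper's body (76 mm by 85 mm) begins 54 mm behind the grasp point. The pads swing forward as they close: fully open they stand 13 mm farther back than shut.
Start: joints at [-71.803, 12.427, 92.441, -0, 75.132, -6.429], TCP at [0.26, -0.568, 0.193] pointing down, gripper open.
Joint ranges: [-157.48, 157.48], [-44.54, 120.13], [17.64, 146.25], [-64.5, 244.5], [7.68, 150.69], [-147.95, 147.95]. Speed limits (degrees/s): [159.86, 159.86, 180, 180, 180, 180].

## Interface

Orientations are given as a 3x3 rotation matrix whose columns are the frame's x, y, z axes.
In Python, from rig import env, optics, spotter gives the robot as it stands.
- The arm moves only by the shell command python3 -m pendant 'ROWS' [FORCE]. ROWS is a JSON object of lists of equal length, an entry for each row: "gripper": the finger opening in cm, from 0 to 8.54; "linear": the shift along the world's x, y, z in cm, a list of three; "angular": the turn, a rotation vector about the world's x, y, z in rad, a list of three. A call has 1 to 12 rows; each row is the pose to reach, as a shift and turn from the pose commanded when the call began; what a row does not reach only later rows make up. A row lasts 1/10 s, in which the tool goes at most 50 mm and 8.59 degrees, less where a joint would pass 70% of its speed; a pose out of reach is approached as far as the arm can. A call with a gripper value outside its range is refused whole. The fingers move at their own pace and stop on an object; FORCE is the grip in N (left out, the last holds). Time passes only in rows, so rows that repeat a pose let the fingers close. It gives the time, the measured TCP pose, the force, the opening and the grip force at its end, in the units of the state.
- env.state(): the state, without advancing time (a new reading comes with each control period).
- optics.capture(name): name is "scene" or "top"; returns a dict with "color" (384x512x3 uint8, blue, green, red), "z_map" (384x512 float32, m along the optical axis (not along the pixel's ray), 0 where there is no reading), "fx", "fy", "cx", "cy" (pixels), "view" (4x4, takes a point from world to camera coordinates). Camera axes: x right, y down, z forward; pixel columns grow to the right and rows downward; lengths in m; the calibration is good to about 2 mm. A picture is of the moment at which its call begins.
- env.job_done(): hands the job in; it is judged then, once.
Trained networks look in a picture, given as the dict that the camera call returned (one of the last four; its "shot" number tells which), for a name from the list of things; names that differ only in an ending like _2 or _b are one class to them, and where a whole thing is asked for, a point or a joint stands for the part that bears it (a point fixed in the world has none). Each returns a list of dicts, best first, with "confidence" (0 to 1); they miss things now and then, are a little off and sometimes report something else, mostly with a low value. They report only what shows in the picture. A call takes as long as a camera call.
- spotter.boxes_of(picture, query): "rect" ([left, top, width, height] in pixels, round what is visible of it).
- spotter.spot_point(picture, query): "position" ([column, row] in pixels: a listed point, or the origin of a listed thing).
The state is a dict: "clock": time; "joints": joint angles; "dq": joint speeds; "effort": joint torques, N m; "position": TCP position; "orientation": TCP orientation; "ft_force": force on the tool from outside, world axes, zero at the start; "wrist_torque": the same for the moment, N m; "grip_width": opening from 0.0 (shut) to 1.0 (fully open); "gripper_force": force on a finger pad.
Only numpy, scipy, OpenCV 4.12 (cv2) and the standard library are available. Lean on these libraries where they do the work, as an engineer would, in place of code of your own. Each camera call takes 0.05 s, during which the arm holds its last target. There are 200 camera calls.

## Task

Press the brass lever of the striker dispenser all the way down with a fingertip so that its linked lid lifts, and keep it down until the orange striker has rolled out into the tray. Then, with the finger still on the lever, ease it slowly all the way back up so that the lid comes down softly and never slams, and move clear. Work only through the lever: do not touch the lid or the striker, lift anything, or disturb the other things on the shelf.

Things in the scene. Friction and masses are not known exactly. Their poses are not given: they have to be found in the camera images.
- dispenser: Fixed beech dispenser, 70 (x) x 160 (y) mm base, 60 mm high, with a narrow wire-sided chute (top 143 mm above the shelf) that slopes down to +y. Below its mouth is a fixed felt-floored tray: x -60 to 60, y 80 to 200 mm, walls 45 mm high, 6 mm thick. Origin: centre of the base's underside; z up. The lever runs along its -x face and sticks out past its -y end.
- lever (a joint): Hinge angle of the brass lever, rad: 0 = at rest with its pad up, 0.35 = pad fully down on its stop. The hinge lies along the dispenser's x. A spring always pushes it back to 0: pressing at the pad takes about 3 N at first and 6 N at the bottom; let go, it snaps back and the lid slams.
- lever_pad (a point): Centre of the top face of the lever's round pad (44 mm across, 7 mm thick), the place to press from above; it moves with the lever. At rest it lies at x -50, y -137, z 157 mm in the dispenser's frame, its face sloping 0.175 rad (up towards -y); fully down it is about 48 mm lower and has moved sideways by about 3 mm, sloping 0.175 rad the other way. Nothing stands under it higher than 50 mm.
- lever_hinge (a point): Centre of the lever's hinge, 140 mm from the pad's centre.
- mouth_lid (a joint): Hinge angle of the lid, rad: 0 = shut over the mouth, 1.2 = fully open. A linkage makes it 3.43 times the lever's angle, always. Counted as slammed if it closes faster than 2 rad/s (about 80 mm/s at the pad).
- lid_edge (a point): Middle of the lower edge of the brass lid (36 x 66 mm, 5 mm thick) which is hinged along its top edge and shuts the lower (+y) end of the chute, leaning 30 degrees from upright; it swings out and up.
- striker: Glossy orange carrom striker, a disc 41 mm across, 9 mm thick, 15 g, standing on its edge in the chute against the shut lid. It rolls out by itself within about a second of the lid opening, and drops into the tray. Not to be touched. Its origin turns with it: use striker_center.
- striker_center (a point): Centre of the striker. In the tray it lies lower than 45 mm above the shelf.
- tray_centre (a point): Centre of the tray's floor, 6 mm above the shelf.
- sandal_box: Bystander, loose: leave it where it stands. Origin: centre of its underside, z up. Squat cylindrical sandalwood box, 76 mm across, 45 mm high, beyond the pad's end of the dispenser.
- pocket_ring: Bystander, loose: leave it where it stands. Origin: centre of its underside, z up. Brass ring, 58 mm outside, 10 mm high, flat on the shelf.
- coin_stacker: Bystander, loose: leave it where it stands. Origin: centre of its underside, z up. Hand-turned beech stacker with a knob on top, 56 mm across, 80 mm high, on the dispenser's +x side.
- coin_stack: Bystander, loose: leave it where it stands. Origin: centre of its underside, z up. Stack of four carrom coins, 32 mm across, 32 mm high.
- spare_striker: Bystander, loose: leave it where it stands. Origin: centre of its underside, z up. Plain pale striker lying flat, 41 mm across, 9 mm high.
- polish_jar: Bystander, loose: leave it where it stands. Origin: centre of its underside, z up. Jar with a steel cap, 64 mm across, 75 mm high, to the left.
- wax_can: Bystander, loose: leave it where it stands. Origin: centre of its underside, z up. Can, 70 mm across, 90 mm high, to the right.

How it is judged (in metres and radians):
On the way:
1. the finger keeps the lever pressed fully down, the lid stands open and the striker has rolled out into the tray (value of joint mouth_lid above 1.08 rad and contact force between the fingers and lever above 0.5 N and y of striker_center in the frame of dispenser between 0.08 and 0.2 m and x of striker_center in the frame of dispenser between -0.06 and 0.06 m and z of striker_center in the frame of dispenser below 0.045 m), for 0.2 s.
At the end, for the whole second after the job is handed in: The striker lies at rest inside the tray (its centre within the tray's walls and lower than 45 mm), the lever is back up (within 0.02 rad) and the lid is shut (within 0.07 rad) (y of striker_center in the frame of dispenser between 0.08 and 0.2 m and x of striker_center in the frame of dispenser between -0.06 and 0.06 m and z of striker_center in the frame of dispenser below 0.045 m and value of joint mouth_lid below 0.07 rad and value of joint lever below 0.02 rad and linear speed of striker below 0.03 m/s); the robot touches nothing.
It fails at once if the lid slams (closes faster than 2 rad/s) (velocity of joint mouth_lid below -2 rad/s).
It fails at once if the robot touches the lid or the striker (contact force between any of the fingers, the arm and mouth_lid above 0.3 N or contact force between any of the fingers, the arm and striker above 0.3 N).
It fails at once if the striker is lifted (z of striker_center in the frame of dispenser above 0.125 m).
It fails at once if another thing is moved more than 15 mm (distance of any of sandal_box, pocket_ring, coin_stacker, coin_stack, spare_striker, polish_jar, wax_can from where it was at the start of the episode above 0.015 m).
It also fails if it takes over 35 s, if anything falls off the work surface, if the arm or the gripper's body presses on something with over 40 N, if the wrist force passes 120 N, or if a joint passes its speed limit or range.

## Working session

There is one attempt and no reset: what is moved stays moved. The work goes in short steps, Python scripts to look and compute and a shell command to move; the robot and the scene stay as the last step left them, time stands still between calls to the robot, and variables do not carry over. Pictures are saved under pics/ and viewed, at most 10 in all, crops included, and the job is handed in when it is done.

```bash
mkdir -p pics; cat > h.py <<'E'
import numpy as np, cv2
from rig import env, optics, spotter
def world(p,u,v,r=2):
    u,v=int(round(u)),int(round(v))
    w=p["z_map"][max(v-r,0):v+r+1,max(u-r,0):u+r+1]; w=w[w>0]
    if not len(w): return None
    z=np.median(w); c=np.array([(u-p["cx"])*z/p["fx"],(v-p["cy"])*z/p["fy"],z,1])
    return (np.linalg.inv(p["view"])@c)[:3]
E
python3 - <<'E'
from h import *
ims=[]
for n in ("scene","top"):
    p=optics.capture(n); im=p["color"].copy()
    for q in ("lever_pad","lever_hinge","dispenser","lid_edge","striker_center","tray_centre","sandal_box","polish_jar","wax_can","coin_stacker","coin_stack","pocket_ring"):
        r=spotter.spot_point(p,q)
        if r:
            u,v=r[0]["position"]; w=world(p,u,v)
            print(n,q,round(r[0]["confidence"],2),[round(u),round(v)],None if w is None else w.round(3))
            cv2.circle(im,(int(u),int(v)),2,(255,0,255),-1); cv2.putText(im,q[:9],(int(u)+3,int(v)),0,.33,(255,0,0),1)
    cv2.imwrite(f"pics/{n}0.png",im)
print(env.state())
E
```

```text
scene lever_pad 0.55 [257, 164] [ 0.513 -0.05   0.157]
scene lever_hinge 0.58 [304, 179] [0.534 0.092 0.134]
scene dispenser 0.56 [299, 218] [0.58  0.089 0.026]
scene lid_edge 0.5 [307, 194] [0.536 0.105 0.084]
scene striker_center 0.75 [307, 175] [0.293 0.091 0.003]
scene tray_centre 0.79 [348, 221] [0.538 0.234 0.005]
scene sandal_box 0.63 [225, 213] [ 0.604 -0.13   0.032]
scene polish_jar 0.73 [422, 206] [0.431 0.461 0.015]
scene wax_can 0.92 [131, 184] [ 0.485 -0.485  0.016]
scene coin_stacker 0.91 [282, 234] [0.652 0.048 0.017]
scene coin_stack 0.59 [352, 206] [0.487 0.244 0.025]
scene pocket_ring 0.41 [280, 191] [0.558 0.027 0.1  ]
top lever_pad 0.64 [278, 215] [ 0.494 -0.039  0.155]
top lever_hinge 0.59 [235, 207] [0.518 0.093 0.138]
top dispenser 0.98 [238, 202] [0.533 0.084 0.14 ]
top lid_edge 0.59 [215, 199] [0.544 0.162 0.089]
top striker_center 0.6 [223, 199] [0.543 0.131 0.128]
top tray_centre 0.74 [198, 198] [0.551 0.232 0.005]
top sandal_box 0.95 [305, 195] [ 0.561 -0.132  0.045]
top polish_jar 0.87 [130, 244] [0.397 0.44  0.064]
top wax_can 0.88 [412, 231] [ 0.446 -0.
[... 278 characters left out ...]
 7.51326159e+01, -6.42738617e+00]), 'dq': array([-0.00693389,  0.08955633,  0.03259299, -0.04889743,  0.09233206,
       -0.04167309]), 'effort': array([-6.04099096e-04, -3.96888864e+01, -3.04245472e+01, -2.46248392e-04,
        7.24695310e-04, -2.75960375e-07]), 'position': array([ 0.26043189, -0.56817474,  0.19251955]), 'orientation': array([[ 9.09064390e-01,  4.16655654e-01, -2.70627199e-05],
       [ 4.16655653e-01, -9.09064391e-01, -2.49174255e-05],
       [-3.49837412e-05,  1.13757090e-05, -9.99999999e-01]]), 'ft_force': array([ 1.01361817, -1.09689778, -0.82696448]), 'wrist_torque': array([ 0.02536046,  0.0465189 , -0.0005567 ]), 'gripper_force': 0.0, 'grip_width': 0.9984151596783428}
```

View pics/scene0.png

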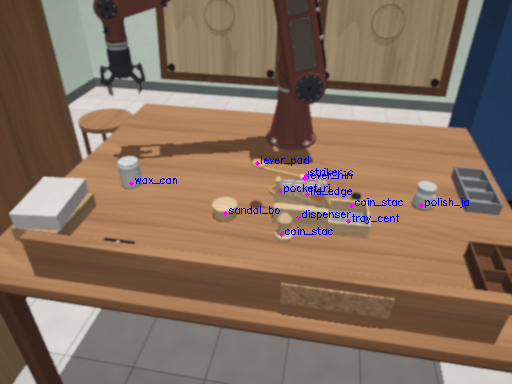

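View pics/top0.png

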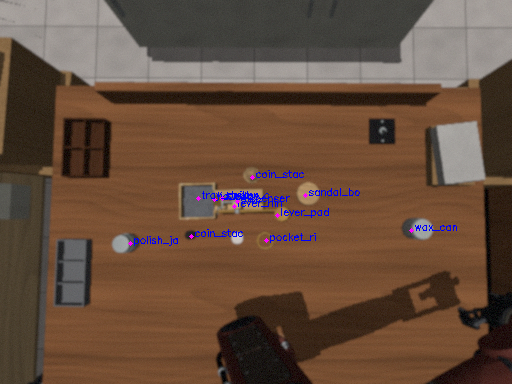

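The scene view shows the pad end of the lever at (257,164). The top view has the dispenser and tray around (200–260,200), with the pad at about (281,214), just right of the reported point. I'll refine the pad position from depth.

```bash
python3 - <<'E'
from h import *
for n in ("top","scene"):
    p=optics.capture(n); z=p["z_map"]; v,u=np.nonzero(z>0); d=z[v,u]
    W=(np.linalg.inv(p["view"])@np.stack([(u-p["cx"])*d/p["fx"],(v-p["cy"])*d/p["fy"],d,d*0+1]))[:3].T
    m=(W[:,2]>.11)&(W[:,2]<.19)&(W[:,1]>-.12)&(W[:,1]<.2)&(W[:,0]>.42)&(W[:,0]<.63)
    P=W[m]; print(n,len(P))
    for a in np.arange(-.12,.2,.01):
        s=P[(P[:,1]>=a)&(P[:,1]<a+.01)]
        if len(s): print(round(a,2),len(s),s[:,0].min().round(3),s[:,0].max().round(3),np.median(s[:,2]).round(3), np.median(s[:,0]).round(3))
    if n=="top":
        for lo,hi,nm in((.035,.055,"tray walls"),):
            k=(W[:,2]>lo)&(W[:,2]<hi)&(W[:,1]>.14)&(W[:,1]<.32)&(W[:,0]>.46)&(W[:,0]<.65)
            print(nm,cv2.minAreaRect(W[k][:,:2].astype(np.float32)*1000))
        c=p["color"][170:260,160:330]; cv2.imwrite("pics/c1.png",cv2.resize(c,None,fx=4.5,fy=4.5,interpolation=cv2.INTER_CUBIC))
E
```

```text
top 614
-0.07 28 0.486 0.516 0.159 0.501
-0.06 54 0.48 0.522 0.158 0.501
-0.05 42 0.479 0.522 0.156 0.5
-0.04 34 0.482 0.518 0.154 0.5
-0.03 14 0.491 0.513 0.151 0.509
-0.02 6 0.509 0.512 0.148 0.511
-0.01 6 0.509 0.512 0.145 0.511
-0.0 8 0.509 0.512 0.145 0.511
0.01 40 0.506 0.559 0.139 0.545
0.02 23 0.506 0.559 0.137 0.537
0.03 17 0.506 0.556 0.132 0.537
0.04 19 0.506 0.556 0.134 0.512
0.05 21 0.506 0.556 0.131 0.537
0.06 24 0.506 0.556 0.13 0.538
0.07 32 0.506 0.556 0.13 0.528
0.08 49 0.503 0.556 0.135 0.524
0.09 41 0.503 0.556 0.133 0.527
0.1 16 0.506 0.555 0.128 0.537
0.11 15 0.506 0.555 0.127 0.537
0.12 20 0.506 0.555 0.124 0.54
0.13 48 0.506 0.562 0.128 0.537
0.14 45 0.499 0.562 0.119 0.534
0.15 12 0.499 0.518 0.118 0.507
tray walls ((542.6719970703125, 216.0792236328125), (120.23478698730469, 146.0213623046875), 1.0834236145019531)
scene 643
-0.08 1 0.505 0.505 0.157 0.505
-0.07 19 0.486 0.517 0.159 0.504
-0.06 30 0.482 0.522 0.157 0.506
-0.05 32 0.477 0.525 0.155 0.505
-0.04 27 0.484 0.52 0.153 0.507
-0.03 14 0.495 0.517 0.147 0.513
-0.02 9 0.509 0.517 0.144 0.513
-0.01 8 0.512 0.516 0.144 0.514
-0.0 9 0.511 0.514 0.141 0.512
0.01 51 0.51 0.561 0.135 0.557
0.02 40 0.51 0.562 0.129 0.549
0.03 24 0.51 0.56 0.129 0.54
0.04 34 0.507 0.559 0.126 0.541
0.05 25 0.506 0.559 0.129 0.542
0.06 30 0.507 0.558 0.128 0.539
0.07 32 0.508 0.559 0.127 0.539
0.08 52 0.517 0.56 0.13 0.536
0.09 48 0.517 0.561 0.129 0.534
0.1 25 0.505 0.558 0.126 0.538
0.11 23 0.507 0.558 0.127 0.538
0.12 26 0.505 0.557 0.124 0.535
0.13 37 0.514 0.564 0.127 0.544
0.14 37 0.494 0.565 0.119 0.544
0.15 10 0.503 0.55 0.116 0.51
```

View pics/c1.png

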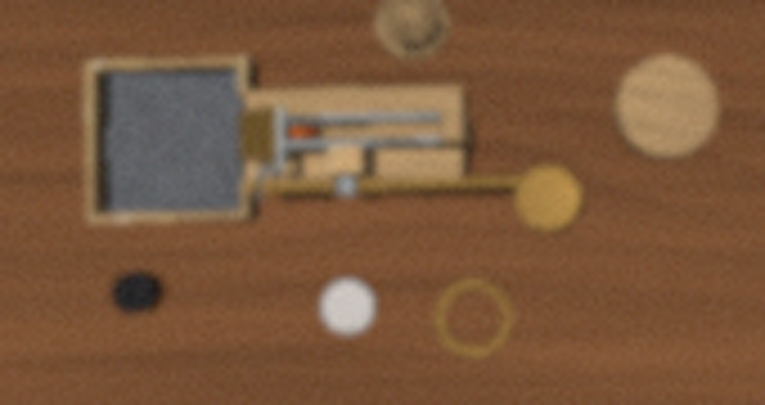

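The crop shows the round pad at (548,198), its arm running left to the dispenser. The depth fit puts the pad centre at x 0.501, y −0.050, z 0.157, which agrees with the stated height and size. I'll shut the fingers and go above it.

```bash
python3 -m pendant '{"gripper":[0,0,0,0,0,0,0,0,0,0,0,0],"linear":[[1,2,2],[3,6,3],[5,10.5,3],[7,15,3],[9,19.5,3],[11,24,3],[13,28.5,3],[15,33,3],[17,37,3],[19.5,42,3],[22,47,3],[24.1,51.6,3]],"angular":[[0,0,0],[0,0,0],[0,0,0],[0,0,0],[0,0,0],[0,0,0],[0,0,0],[0,0,0],[0,0,0],[0,0,0],[0,0,0],[0,0,0]]}' 20
python3 - <<'E'
from h import *
s=env.state(); print(s["clock"],s["position"],s["ft_force"],s["grip_width"],s["joints"])
E
```

```text
clock: 2.6
position: [0.4971, -0.0615, 0.223]
orientation: [[0.909, 0.417, 0.001], [0.417, -0.909, -0.001], [0.001, 0.001, -1.0]]
ft_force: [0.0, -0.5, -0.7]
grip_width: 0.001
gripper_force: 0.0
2.6 [ 0.49705803 -0.06151424  0.22297155] [ 0.03702428 -0.47128243 -0.70911021] 0.0008049243593542548 [-1.50833422e+01 -4.48614699e+00  1.07049087e+02 -8.31943926e-03
  7.73537783e+01  5.02971187e+01]
```

```bash
python3 -m pendant '{"gripper":[0,0,0],"linear":[[0,0,-1],[0,0,-3],[0,0,-3]],"angular":[[0,0,0],[0,0,0],[0,0,0]]}'
python3 - <<'E'
from h import *
p=optics.capture("scene"); q=optics.capture("top")
a=cv2.resize(p["color"][110:230,200:330],(650,600),interpolation=cv2.INTER_CUBIC)
cv2.imwrite("pics/c2.png",a)
for P in (p,q):
  t=P["view"]@np.array([*env.state()["position"],1]); print(P["fx"]*t[0]/t[2]+P["cx"],P["fy"]*t[1]/t[2]+P["cy"])
E
```

```text
clock: 2.9
position: [0.4937, -0.0627, 0.1894]
orientation: [[0.909, 0.418, -0.006], [0.418, -0.909, 0.001], [-0.005, -0.004, -1.0]]
ft_force: [-1.3, -1.1, 0.1]
grip_width: -0.0
gripper_force: 0.0
253.62847729674394 150.327813846828
287.0808208463432 214.69467845412092
```

View pics/c2.png

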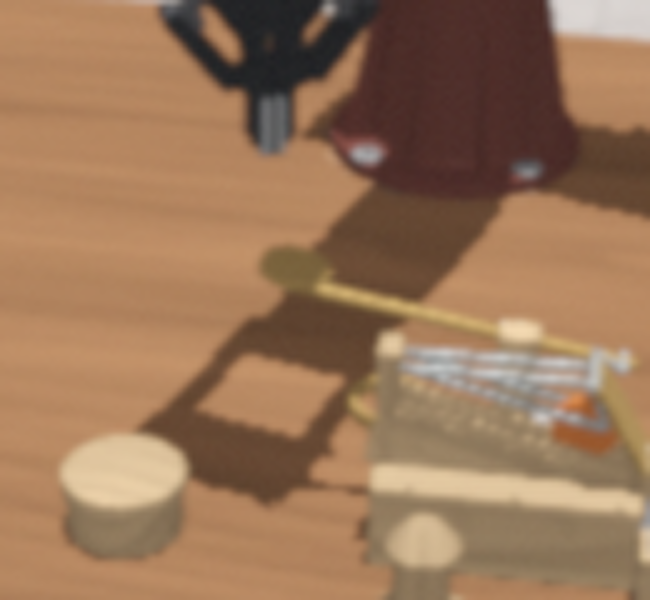

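The crop shows the shut fingertips (crop 272,150) above and slightly to the −y side of the pad (295,267). I'll read the settled pose and correct it.

```bash
python3 -c "
from h import *
s=env.state();print(s['clock'],s['position'],s['ft_force'])"
```

```text
3.0 [ 0.49550119 -0.06384111  0.1920329 ] [1.00557016 0.05366541 0.30458087]
```

```bash
python3 -m pendant '{"gripper":[0,0,0,0,0,0,0,0],"linear":[[0.55,1.4,-1],[0.55,1.4,-2.5],[0.55,1.4,-2.5],[0.55,1.4,-3],[0.55,1.4,-3.5],[0.55,1.4,-4],[0.55,1.4,-4.5],[0.55,1.4,-4.5]],"angular":[[0,0,0],[0,0,0],[0,0,0],[0,0,0],[0,0,0],[0,0,0],[0,0,0],[0,0,0]]}'
python3 -c "
from h import *
s=env.state();print(s['clock'],s['position'],s['ft_force'])"
```

```text
clock: 3.8
position: [0.501, -0.0493, 0.1465]
orientation: [[0.909, 0.417, -0.002], [0.417, -0.909, 0.0], [-0.001, -0.001, -1.0]]
ft_force: [0.2, -0.7, -0.7]
grip_width: -0.002
gripper_force: 0.0
3.8 [ 0.50100437 -0.04930449  0.14651621] [ 0.22387824 -0.65777252 -0.74626113]
```

```bash
python3 - <<'E'
from h import *
p=optics.capture("scene"); q=optics.capture("top")
a=cv2.resize(p["color"][120:210,220:340],(800,600),interpolation=cv2.INTER_CUBIC)
cv2.imwrite("pics/c3.png",a)
s=env.state();print(s['clock'],s['position'],s['ft_force'])
E
```

```text
3.9 [ 0.50164476 -0.0493809   0.14734177] [-0.77897     0.43344821  0.57602151]
```

View pics/c3.png

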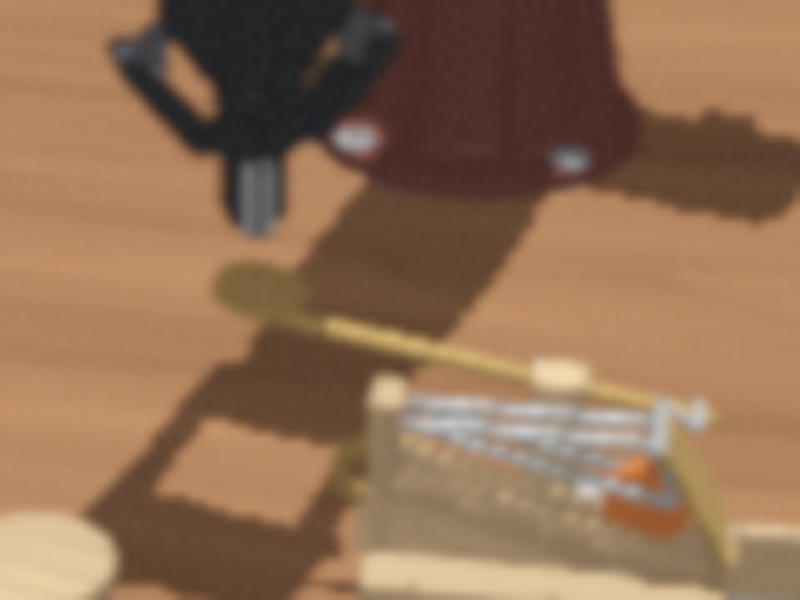

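The fingertips (crop 257,235) still sit clearly above the pad (260,285), although the reported TCP is lower than that. I'll measure the tip with depth.

```bash
python3 - <<'E'
from h import *
p=optics.capture("scene"); q=optics.capture("top")
for v in range(140,170,2): print(v,[world(p,u,v,0).round(3).tolist() if world(p,u,v,0) is not None else None for u in (256,258,260)])
t=p["view"]@np.array([*env.state()["position"],1]); print(p["fx"]*t[0]/t[2]+p["cx"],p["fy"]*t[1]/t[2]+p["cy"])
for n in("lever_pad",): print(spotter.spot_point(p,n)[:1])
z=q["z_map"]; v,u=np.nonzero(z>0); d=z[v,u]
W=(np.linalg.inv(q["view"])@np.stack([(u-q["cx"])*d/q["fx"],(v-q["cy"])*d/q["fy"],d,d*0+1]))[:3].T
m=(abs(W[:,0]-.5)<.06)&(abs(W[:,1]+.05)<.06)&(W[:,2]>.1); print(m.sum(),np.histogram(W[m][:,2],8))
E
```

```text
140 [[0.517, -0.053, 0.237], [0.5, -0.05, 0.23], [0.508, -0.043, 0.234]]
142 [[0.514, -0.053, 0.23], [0.508, -0.049, 0.227], [0.509, -0.043, 0.228]]
144 [[0.514, -0.053, 0.223], [0.514, -0.048, 0.224], [0.51, -0.042, 0.222]]
146 [[0.513, -0.053, 0.216], [0.514, -0.048, 0.217], [0.509, -0.042, 0.216]]
148 [[0.513, -0.053, 0.21], [0.511, -0.048, 0.209], [0.507, -0.043, 0.208]]
150 [[0.516, -0.053, 0.205], [0.513, -0.048, 0.204], [0.512, -0.042, 0.204]]
152 [[0.513, -0.053, 0.197], [0.511, -0.048, 0.196], [0.509, -0.042, 0.196]]
154 [[0.514, -0.053, 0.19], [0.512, -0.048, 0.19], [0.51, -0.042, 0.19]]
156 [[0.182, -0.115, -0.002], [0.18, -0.107, -0.002], [0.185, -0.098, 0.001]]
158 [[0.193, -0.113, -0.004], [0.195, -0.104, -0.003], [0.196, -0.097, -0.001]]
160 [[0.488, -0.058, 0.156], [0.488, -0.052, 0.156], [0.486, -0.046, 0.156]]
162 [[0.5, -0.056, 0.156], [0.499, -0.05, 0.156], [0.498, -0.044, 0.156]]
164 [[0.514, -0.053, 0.157], [0.507, -0.048, 0.154], [0.513, -0.041, 0.158]]
166 [[0.521, -0.052, 0.155], [0.524, -0.045, 0.157], [0.52, -0.04, 0.155]]
168 [[0.266, -0.099, -0.005], [0.271, -0.091, -0.001], [0.513, -0.041, 0.144]]
257.93867876406586 164.86738385678274
[{'position': [256.0, 163.7], 'confidence': 0.69}]
2321 (array([   1,    0,    9,    0,    0,    2,  253, 2056]), array([0.14819559, 0.19989855, 0.25160152, 0.30330448, 0.35500745,
       0.40671041, 0.45841338, 0.51011634, 0.56181931]))
```

Depth shows the real fingertip at about z 0.187 while the reported TCP is 0.147. The reported TCP therefore lies about 40 mm beyond the visible tip, and the pad is still at rest at 0.156. The x/y position agrees. From here I'll descend by measured height and force: contact should come about 30 mm lower and the stop about 78 mm lower.

```bash
python3 -m pendant '{"gripper":[0,0,0,0,0,0,0],"linear":[[0,0,-1],[0,0,-2],[0,0,-2.5],[0,0,-3],[0,0,-3.5],[0,0,-4],[0,0,-4]],"angular":[[0,0,0],[0,0,0],[0,0,0],[0,0,0],[0,0,0],[0,0,0],[0,0,0]]}'
python3 - <<'E'
from h import *
p=optics.capture("scene"); 
print([(v,world(p,258,v,0).round(3).tolist()) for v in range(150,174,2)])
a=cv2.resize(p["color"][120:210,220:340],(800,600),interpolation=cv2.INTER_CUBIC)
cv2.imwrite("pics/c4.png",a)
s=env.state();print(s['clock'],s['position'],s['ft_force'])
E
```

```text
clock: 4.75
position: [0.502, -0.0495, 0.1071]
orientation: [[0.909, 0.416, 0.001], [0.416, -0.909, -0.0], [0.0, 0.0, -1.0]]
ft_force: [-0.8, -0.7, 0.8]
grip_width: 0.002
gripper_force: 0.3
[(150, [0.497, -0.051, 0.195]), (152, [0.502, -0.049, 0.192]), (154, [0.506, -0.049, 0.187]), (156, [0.51, -0.048, 0.183]), (158, [0.512, -0.048, 0.177]), (160, [0.513, -0.047, 0.171]), (162, [0.514, -0.047, 0.165]), (164, [0.514, -0.047, 0.158]), (166, [0.512, -0.047, 0.15]), (168, [0.512, -0.047, 0.143]), (170, [0.52, -0.046, 0.141]), (172, [0.297, -0.086, -0.002])]
4.8 [ 0.50197797 -0.04922799  0.10729333] [0.04025679 0.45725814 0.36461182]
```

View pics/c4.png

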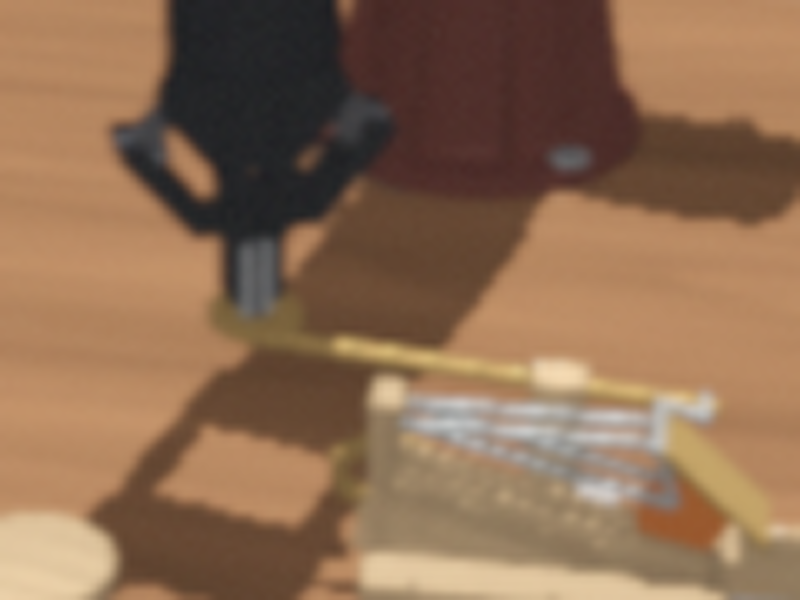

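The tip (crop 257,315) is now pressing the pad, the lever is tilting and the lid (715,480) has started to open. About 34 mm more to the stop.

```bash
python3 -m pendant '{"gripper":[0,0,0,0,0,0,0],"linear":[[0,0,-0.6],[0,0,-1.3],[0,0,-2],[0,0,-2.6],[0,0,-3.1],[0,0,-3.3],[0,0,-3.3]],"angular":[[0,0,0],[0,0,0],[0,0,0],[0,0,0],[0,0,0],[0,0,0],[0,0,0]]}'
python3 - <<'E'
from h import *
p=optics.capture("scene"); 
print([(v,world(p,258,v,0).round(3).tolist()) for v in range(166,188,2)])
a=cv2.resize(p["color"][130:235,230:370],(800,600),interpolation=cv2.INTER_CUBIC)
cv2.imwrite("pics/c5.png",a)
s=env.state();print(s['clock'],s['position'],s['ft_force'])
E
```

```text
clock: 5.5
position: [0.5024, -0.0495, 0.0746]
orientation: [[0.909, 0.417, 0.001], [0.417, -0.909, -0.0], [0.001, 0.001, -1.0]]
ft_force: [0.8, -3.5, 4.8]
grip_width: 0.001
gripper_force: 2.7
[(166, [0.511, -0.048, 0.149]), (168, [0.516, -0.047, 0.145]), (170, [0.513, -0.047, 0.136]), (172, [0.509, -0.048, 0.127]), (174, [0.513, -0.047, 0.123]), (176, [0.512, -0.047, 0.115]), (178, [0.521, -0.046, 0.113]), (180, [0.519, -0.046, 0.105]), (182, [0.365, -0.073, -0.001]), (184, [0.377, -0.071, -0.002]), (186, [0.392, -0.068, 0.0])]
5.55 [ 0.50232565 -0.04951543  0.07477369] [ 0.92884243 -2.70171274  4.56697202]
```

View pics/c5.png

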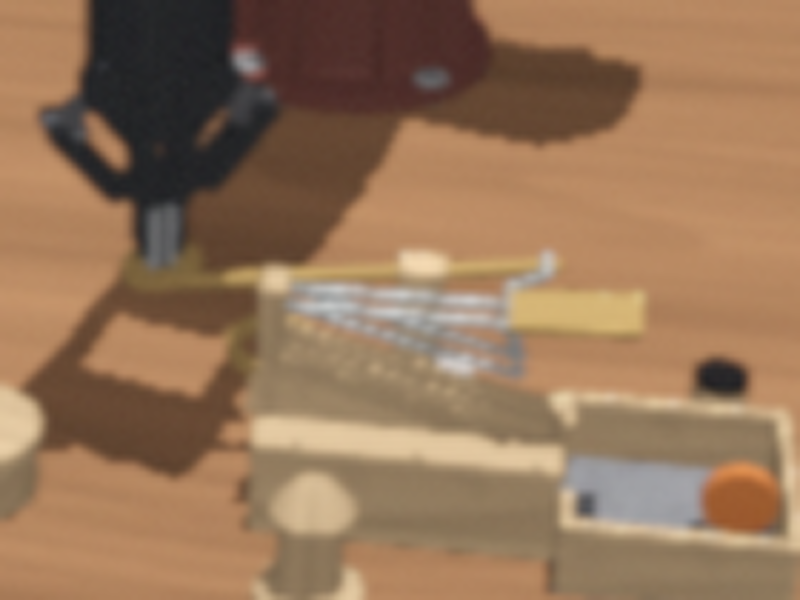

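The lid (580,310) is wide open and the striker (740,497) is already in the tray. I'll press the last millimetres onto the stop and hold.

```bash
python3 -m pendant '{"gripper":[0,0,0,0,0,0,0,0,0,0,0,0],"linear":[[0,0,-0.2],[0,0,-0.4],[0,0,-0.5],[0,0,-0.6],[0,0,-0.6],[0,0,-0.6],[0,0,-0.6],[0,0,-0.6],[0,0,-0.6],[0,0,-0.6],[0,0,-0.6],[0,0,-0.6]],"angular":[[0,0,0],[0,0,0],[0,0,0],[0,0,0],[0,0,0],[0,0,0],[0,0,0],[0,0,0],[0,0,0],[0,0,0],[0,0,0],[0,0,0]]}'
python3 - <<'E'
from h import *
p=optics.capture("scene"); 
a=cv2.resize(p["color"][130:235,230:370],(800,600),interpolation=cv2.INTER_CUBIC)
cv2.imwrite("pics/c6.png",a)
s=env.state();print(s['clock'],s['position'],s['ft_force'])
E
```

```text
clock: 6.75
position: [0.5025, -0.0491, 0.0701]
orientation: [[0.909, 0.417, 0.001], [0.417, -0.909, 0.0], [0.001, 0.0, -1.0]]
ft_force: [-1.7, -1.8, 10.7]
grip_width: -0.003
gripper_force: 5.4
6.8 [ 0.50246288 -0.04911015  0.07011578] [-1.59965103 -1.90345512 11.22547227]
```

View pics/c6.png

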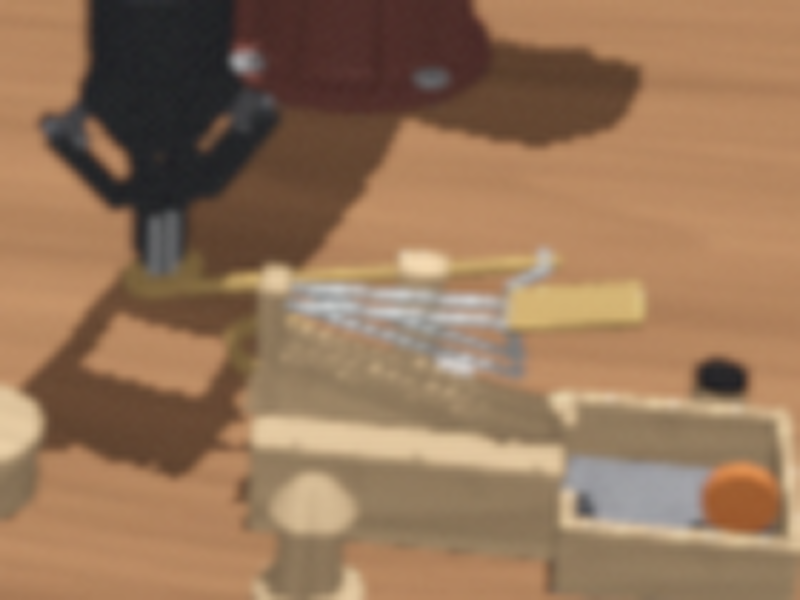

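Force is 11 N, above the 6 N spring, so the lever is on its stop. The lid is fully open and the striker is still in the tray at (740,497). Easing up slowly at about 25 mm/s.

```bash
python3 -m pendant '{"gripper":[0,0,0,0,0,0,0,0,0,0,0,0],"linear":[[0,0,0.15],[0,0,0.35],[0,0,0.6],[0,0,0.85],[0,0,1.1],[0,0,1.35],[0,0,1.6],[0,0,1.85],[0,0,2.1],[0,0,2.35],[0,0,2.55],[0,0,2.7]],"angular":[[0,0,0],[0,0,0],[0,0,0],[0,0,0],[0,0,0],[0,0,0],[0,0,0],[0,0,0],[0,0,0],[0,0,0],[0,0,0],[0,0,0]]}'
python3 -m pendant '{"gripper":[0,0,0,0,0,0,0,0,0,0,0,0],"linear":[[0,0,0.15],[0,0,0.35],[0,0,0.55],[0,0,0.8],[0,0,1.0],[0,0,1.2],[0,0,1.4],[0,0,1.6],[0,0,1.8],[0,0,2.0],[0,0,2.15],[0,0,2.3]],"angular":[[0,0,0],[0,0,0],[0,0,0],[0,0,0],[0,0,0],[0,0,0],[0,0,0],[0,0,0],[0,0,0],[0,0,0],[0,0,0],[0,0,0]]}'
python3 -m pendant '{"gripper":[0,0,0,0,0,0,0,0,0,0,0,0],"linear":[[0,0,0.1],[0,0,0.2],[0,0,0.35],[0,0,0.5],[0,0,0.7],[0,0,0.9],[0,0,1.2],[0,0,1.6],[0,0,2.2],[0,0,3.2],[0,0,4.5],[0,0,6]],"angular":[[0,0,0],[0,0,0],[0,0,0],[0,0,0],[0,0,0],[0,0,0],[0,0,0],[0,0,0],[0,0,0],[0,0,0],[0,0,0],[0,0,0]]}'
python3 - <<'E'
from h import *
p=optics.capture("scene"); 
for n in ("lever_pad","striker_center"):
    r=spotter.spot_point(p,n); 
    if r: print(n,r[0],world(p,*r[0]["position"]).round(3))
a=cv2.resize(p["color"][130:235,230:370],(800,600),interpolation=cv2.INTER_CUBIC)
cv2.imwrite("pics/c7.png",a)
s=env.state();print(s['clock'],s['position'],s['ft_force'])
E
```

```text
clock: 8.0
position: [0.5018, -0.0489, 0.0956]
orientation: [[0.909, 0.417, 0.0], [0.417, -0.909, 0.001], [0.0, -0.001, -1.0]]
ft_force: [2.2, -1.3, 4.7]
grip_width: 0.001
gripper_force: 1.9
clock: 9.2
position: [0.5013, -0.0494, 0.1184]
orientation: [[0.909, 0.417, -0.001], [0.417, -0.909, 0.0], [-0.001, -0.0, -1.0]]
ft_force: [-1.1, 3.0, 2.1]
grip_width: 0.0
gripper_force: 1.2
clock: 10.4
position: [0.5018, -0.0494, 0.1798]
orientation: [[0.909, 0.417, 0.0], [0.417, -0.909, -0.0], [0.0, 0.0, -1.0]]
ft_force: [0.4, 1.0, 0.9]
grip_width: -0.0
gripper_force: 0.0
lever_pad {'position': [254.6, 163.7], 'confidence': 0.71} [ 0.514 -0.056  0.157]
striker_center {'position': [358.6, 215.6], 'confidence': 0.71} [0.545 0.263 0.032]
10.55 [ 0.50333086 -0.04973302  0.18084123] [0.7107183  0.0788787  0.16701713]
```

View pics/c7.png

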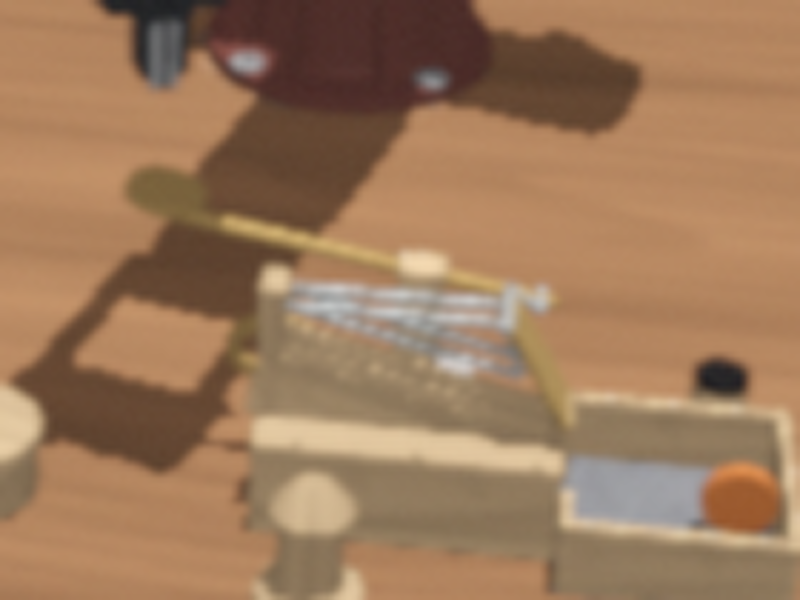

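The lever is back up with its pad at z 0.157, and the lid (545,370) is shut. The striker rests in the tray at about z 0.03, and the fingers (160,80) are well clear, so I'm handing in.

```bash
python3 -c "
from rig import env
print(env.job_done())"
```

```text
the job is handed in; nothing more can be done
None
```

I pressed the lever onto its stop, the striker rolled out into the tray, I eased the lever back up until the lid was shut, moved the arm clear, and handed the job in; the hand-in returned no verdict.

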